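# Key the mustard coaster onto its mantel stand

### The job

With a fingertip, push the mustard coaster round by its upright cream tab until one of its two rim notches is over the brass pin of the walnut stand it sits on, then press the coaster down until it is fully home, flat on the walnut. Only push and press: nothing may be picked up or lifted off. Leave the teal coaster, already seated on its own stand, and all the other things on the ledge where they are.

Things in the scene. Friction and masses are not known exactly. Their poses are not given: they have to be found in the camera images.
- mustard_coaster: Mustard hard-silicone coaster, disc 96 mm wide, 12 mm thick, 100 g. Origin: centre of its underside, z up. Rim notches 14 mm wide, cut right through, on its +x and -x sides from radius 34 mm out. At the start its underside is 24 mm above the ledge (top 36); seated 16 (top 28). About 1 N at the tab turns it about its centre, either way; it stays where left. The nearer notch starts 25 to 90 deg from the pin.
- mustard_tab (a point): Top middle of the mustard coaster's cream-coloured upright finger tab, 37 mm from the coaster's centre on its +y side. The tab is 9 mm thick (along the coaster's x), 20 mm long (radius 27 to 47 mm) and rises 18 mm above the disc's upper face.
- mustard_stand: Fixed stand of the mustard coaster: walnut disc 132 mm wide, top 16 mm above the ledge. Origin: centre of its underside. In its middle a 60 mm steel lift plate, hidden by the coaster, holds it up and centred (1 mm play). With either notch over the pin (within about 3 deg) 5 to 10 N near the coaster's middle slides plate and coaster 8 mm down, where they stay; otherwise its rim catches on the pin and it sits askew.
- mustard_pin (a point): Top of the brass pin of the mustard stand, 55 mm from the stand's centre on its +x side, just outside the coaster's rim. The pin lies radially from radius 36.5 to 64 mm, is 9 mm wide, rounded on top, and stands 6 mm above the walnut.
- teal_coaster: Teal coaster, same shape as the mustard one (cream tab on its +y side, notches at +x and -x), already seated with a notch over its pin: upper face 28 mm, tab top 46 mm above the ledge. Origin: centre of its underside. Leave alone.
- teal_stand: Fixed stand of the teal coaster, a walnut disc 132 mm wide, 16 mm tall, brass pin on its +x side. Origin: centre of its underside.
- lantern: Chrome tealight lantern with glass sides, 100 x 100 mm, 190 mm tall with its ring. Origin: centre of its underside. Leave alone.
- jug: Mint ceramic jug, 90 mm wide, 125 mm tall, handle on its +y side reaching 71 mm out. Origin: centre of its underside. Leave alone.
- doll: Red painted wooden matryoshka-style doll, 58 mm wide, 106 mm tall. Origin: centre of its underside. Leave alone.
- clip_box: Grey plastic hair clip box, closed, 79 x 114 mm, 41 mm tall. Origin: centre of its underside. Leave alone.
- tealight: Loose tealight in an aluminium cup, 38 mm wide, 15 mm tall (wick to 21 mm). Origin: centre of its underside. Leave alone.
- matchbox: Blue matchbox, 36 x 56 mm, 15 mm tall. Origin: centre of its underside. Leave alone.
Things that resemble listed ones, but are neither listed nor needed, are in the scene too. What is shaped like the mustard_coaster but pink or red is not meant.

How it is judged (in metres and radians):
On the way:
1. a notch of the mustard coaster is turned over the pin while the coaster still stands above the walnut (angle between the x axis of mustard_coaster and the x axis of mustard_stand, either way round below 0.16 rad and z of mustard_coaster in the frame of mustard_stand above 0.0185 m), for 0.04 s.
At the end, for the whole second after the job is handed in: Mustard coaster at rest with a notch on the pin: underside within 1.6 mm of the walnut, tilt under 2.3 deg, within 5.7 deg of the pin line, centred within 4 mm. Teal coaster seated, within 6 mm and 6.9 deg. Other things within 20 mm of their starts (z of mustard_coaster in the frame of mustard_stand below 0.0176 m and angle between mustard_coaster's own z axis and vertical below 0.04 rad and angle between the x axis of mustard_coaster and the x axis of mustard_stand, either way round below 0.1 rad and horizontal distance between mustard_coaster and mustard_stand below 0.004 m and linear speed of mustard_coaster below 0.01 m/s and angular speed of mustard_coaster below 0.1 rad/s and distance of teal_coaster from where it was at the start of the episode below 0.006 m and angle between the x axis of teal_coaster and the x axis of teal_stand, either way round below 0.12 rad and z of teal_coaster in the frame of teal_stand below 0.0185 m and distance of each of lantern, jug, doll, clip_box, tealight, matchbox from where it was at the start of the episode below 0.02 m); the robot touches nothing.
It fails at once if the mustard coaster is lifted (4 mm above its starting height) or taken off its stand (z of mustard_coaster in the frame of mustard_stand above 0.028 m or horizontal distance between mustard_coaster and mustard_stand above 0.01 m or angle between mustard_coaster's own z axis and vertical above 0.35 rad).
It fails at once if the teal coaster is lifted, turned or moved (not (distance of teal_coaster from where it was at the start of the episode below 0.006 m and angle between the x axis of teal_coaster and the x axis of teal_stand, either way round below 0.12 rad and z of teal_coaster in the frame of teal_stand below 0.0185 m)).
It fails at once if another thing on the ledge is moved by 20 mm, lifted or tipped (distance of any of lantern, jug, doll, clip_box, tealight, matchbox from where it was at the start of the episode above 0.02 m or angle between any of lantern, jug, doll, clip_box, tealight, matchbox's own z axis and vertical above 0.3 rad).
It also fails if it takes over 48 s, if anything falls off the work surface, if the arm or the gripper's body presses on something with over 40 N, if the wrist force passes 120 N, or if a joint passes its speed limit or range.

### The arm

A 6-joint arm with a two-finger parallel gripper is mounted at the origin on the work surface. World frame = base frame: x ahead of the robot, y to its left, z up, the work surface at z = 0. Lengths are in mm, angles in rad, forces in N, time in s.
With the tool pointing down it reaches from about 375 to 825 mm from the base axis. Payload 5.5 kg.
Tool frame: the origin (TCP) lies on the centre line of the jaws, within the pads' length; the fingertips stand 11 mm ahead of it and the grasp point (between the pads) lies 8 mm behind it (env.finger_overhang is the distance from the TCP to the fingertips, in mm); z points along the fingers, y is the line along which they close (so a half turn about z gives the same grasp; the last joint's range is limited). The gripper opens to 85 mm and grips with 20 to 120 N. Pads are 22 mm wide; open, the fingers measure 114 mm over their backs; the gripper's body (76 mm by 85 mm) begins 54 mm behind the grasp point. The pads swing forward as they close: fully open they stand 13 mm farther back than shut.
Start: joints at [1.337, 0.314, -0.047, 1.21, 0, 1.571], TCP at [139.002, 583.672, 242.299] pointing down, gripper open.
Joint ranges: [-2.67, 2.67], [-0.69, 1.73], [-1.03, 1.25], [-2.08, 2.16], [-1.42, 1.45], [-3.14, 3.14]. Speed limits (rad/s): [2.39, 2.39, 3.01, 3.14, 3.14, 3.14].

### API

Orientations are given as a rotation vector (axis times angle).
In Python, from plant import env gives the robot as it stands. Calls block until the motion is done:
- env.move_to(position, orientation): joint-space move of the TCP to a pose.
- env.move_l(position, v=150, rotation=None): straight line of the TCP; rotation=None keeps the orientation; v is the mean speed in mm/s.
- env.movej(angles): joint-space move.
- env.command_gripper(opening): opening from 0.0 (shut) to 1.0 (fully open); the grip force is fixed at half the most; returns when the fingers have stopped.
- env.wait(seconds).
- env.inverse_kinematics(position, orientation): joint angles nearest the present ones, or None.
- env.get_image(name): name is "scene" or "top"; returns (picture, depth): 400x640x3 uint8, red, green, blue; 400x640 float32, mm along the optical axis (not along the pixel's ray), 0 where there is no reading.
- env.camera_params(name): a dict with "intrinsics" (3x3 intrinsics, pixels), "pose" (4x4, takes a point from camera to world coordinates). Camera axes: x right, y down, z forward; pixel columns grow to the right and rows downward; lengths in mm; the calibration is good to about 2 mm. A picture is of the moment at which its call begins. camera_params takes no time and is no camera call.
A pose or a line that the arm cannot do raises env.Unreachable and nothing moves.
- env.close_job(): hands the job in; it is judged then, once.
Readings, each from a call of its own:
- env.current_time_s(): time.
- env.current_q(): joint angles.
- env.current_joint_velocities(): joint speeds.
- env.current_effort(): joint torques, N m.
- env.current_ee_pos(): TCP position.
- env.current_tcp_rot(): TCP orientation.
- env.current_force(): force on the tool from outside, world axes, zero at the start.
- env.current_moment(): the same for the moment, N m.
- env.current_width(): opening from 0.0 (shut) to 1.0 (fully open).
- env.current_finger_force(): force on a finger pad.
Only numpy, scipy, OpenCV 4.12 (cv2) and the standard library are available. Lean on these libraries where they do the work, as an engineer would, in place of code of your own. Each camera call takes 0.05 s, during which the arm holds its last target. There are 200 camera calls.

## Working session

There is one attempt and no reset: what is moved stays moved. The work goes in short steps, each a Python script; the robot and the scene stay as the last script left them, time stands still between calls to the robot, and variables do not carry over. Pictures are saved under pics/ and viewed, at most 10 in all, crops included, and the job is handed in when it is done.

```bash
mkdir -p pics
python3 - <<'E'
from plant import env
import numpy as np,cv2
for n in("scene","top"):
    p,d=env.get_image(n); np.savez(f"{n}0.npz",p=p,d=d,K=env.camera_params(n)["intrinsics"],T=env.camera_params(n)["pose"])
    cv2.imwrite(f"pics/{n}0.png",p[:,:,::-1])
    print(n,env.camera_params(n))
print(env.current_tcp_rot())
E
```

```text
scene {'intrinsics': array([[483.10232535,   0.        , 310.88706264],
       [  0.        , 483.10232535, 206.53178743],
       [  0.        ,   0.        ,   1.        ]]), 'pose': array([[-9.92530134e-02,  6.72942344e-01, -7.33005758e-01,
         1.46456218e+03],
       [ 9.95026200e-01,  6.08520309e-02, -7.88662842e-02,
         1.04029430e+02],
       [-8.46757312e-03, -7.37187650e-01, -6.75635011e-01,
         8.91904975e+02],
       [ 0.00000000e+00,  0.00000000e+00,  0.00000000e+00,
         1.00000000e+00]])}
top {'intrinsics': array([[496.66680643,   0.        , 312.12823101],
       [  0.        , 496.66680643, 201.16907087],
       [  0.        ,   0.        ,   1.        ]]), 'pose': array([[-1.84063923e-03, -9.87634523e-01,  1.56763071e-01,
         3.87341420e+02],
       [-9.99988645e-01,  2.50693251e-03,  4.05270678e-03,
        -6.76278659e+00],
       [-4.39558756e-03, -1.56753832e-01, -9.87627923e-01,
         1.34486078e+03],
       [ 0.00000000e+00,  0.00000000e+00,  0.00000000e+00,
         1.00000000e+00]])}
[-3.66442699e-01 -3.11996396e+00  2.33295808e-03]
```

View pics/top0.png

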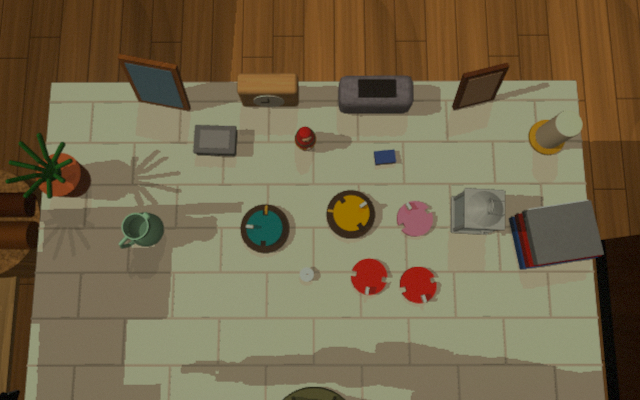

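View pics/scene0.png

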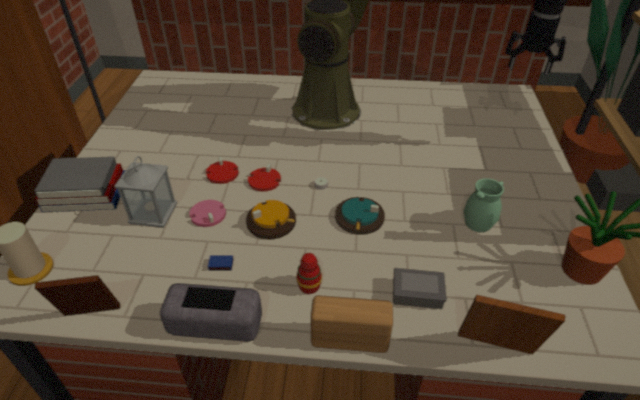

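The mustard coaster on its walnut stand is at top pixel (351,214). Similar discs are the teal one (264,229, seated), pink (416,218) and red (369,277) and (418,285), the last three without stands. Only (351,214) fits the description. I'll confirm with a rectified crop.

```bash
cat > h.py <<'E'
import numpy as np,cv2
def proj(c,P):
    P=np.atleast_2d(P); q=(P-c["T"][:3,3])@c["T"][:3,:3]; u=q@c["K"].T; return u[:,:2]/u[:,2:]
def unproj_z(c,uv,z):
    r=np.linalg.inv(c["K"])@[uv[0],uv[1],1]; r=c["T"][:3,:3]@r; o=c["T"][:3,3]; return o+r*(z-o[2])/r[2]
def ortho(c,ctr,z,half,s):  # rectified: up=+x, left=+y
    n=int(2*half*s); j,i=np.meshgrid(np.arange(n),np.arange(n))
    P=np.stack([ctr[0]+half-i/s,ctr[1]+half-j/s,np.full(i.shape,z)],-1).reshape(-1,3)
    m=proj(c,P).reshape(n,n,2).astype(np.float32)
    return cv2.remap(c["p"],m[...,0],m[...,1],cv2.INTER_CUBIC)
E
python3 - <<'E'
from h import *
c=dict(np.load("top0.npz")); s=dict(np.load("scene0.npz"))
def ell(c,lo,hi,z,box):
    x0,y0,x1,y1=box; h=cv2.cvtColor(c["p"],cv2.COLOR_RGB2HSV)
    m=cv2.inRange(h,lo,hi); k=np.zeros_like(m); k[y0:y1,x0:x1]=m[y0:y1,x0:x1]
    v,u=np.nonzero(k); pts=np.array([unproj_z(c,p,z)[:2] for p in zip(u,v)],np.float32)
    print(len(pts),cv2.minEnclosingCircle(pts))
for cc,b in((c,(315,180,390,245)),(s,(240,190,305,245))): ell(cc,(18,150,120),(35,255,255),36,b)
ctr=unproj_z(c,(351,214),36); print(ctr)
a=ortho(c,ctr,36,80,3.5); b=ortho(s,ctr,36,80,3.5)[:,:230] if 0 else ortho(s,ctr,36,80,3.5)
im=np.hstack([cv2.resize(a,(400,400)),cv2.resize(b,(400,400))]); im=cv2.convertScaleAbs(im,alpha=1.5)
cv2.imwrite("pics/crop0.png",im[:,:,::-1])
for uv in((306,138),(384,157),(416,218),(307,274),(369,277),(479,210)): print(uv,unproj_z(c,uv,20)[:2].round())
E
```

```text
913 ((563.9319458007812, -97.27989959716797), 54.195335388183594)
620 ((569.2489624023438, -89.6674575805664), 57.564720153808594)
[ 560.3189028  -104.59130974   36.        ]
(306, 138) [774.  15.]
(384, 157) [ 720. -198.]
(416, 218) [ 551. -280.]
(307, 274) [403.  13.]
(369, 277) [ 395. -151.]
(479, 210) [ 572. -450.]
```

View pics/crop0.png

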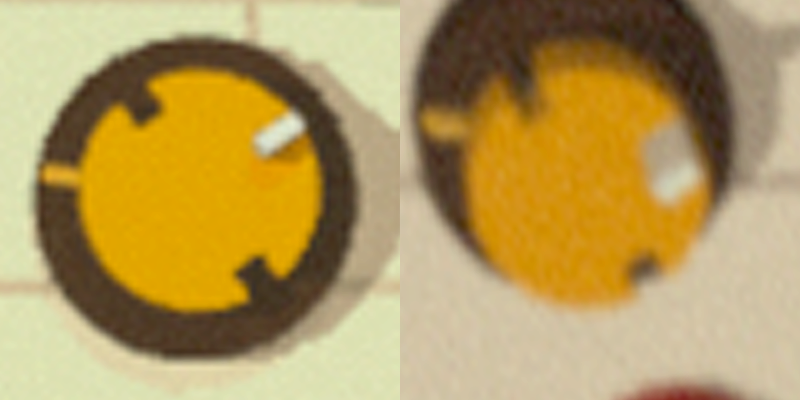

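The crop confirms it. The disc centre is at crop (199,190), notches at (140,104) and (262,282), the tab at (280,134) and the pin at (58,176). The tab has to turn CCW by about 47°. Next I'll measure precisely.

```bash
cat >> h.py <<'E'
def measure(c,zt=36.,tabz=54.,guess=(564,-104)):
    S=4.; H=80.; r={}
    def xy(i,j): return np.stack([guess[0]+H-i/S,guess[1]+H-j/S],-1)
    def hsv(z): return cv2.cvtColor(ortho(c,guess,z,H,S),cv2.COLOR_RGB2HSV)
    n=int(2*H*S); I,J=np.mgrid[:n,:n]; X=xy(I,J)
    h=hsv(zt); m=cv2.inRange(h,(15,150,90),(35,255,255))
    m=cv2.morphologyEx(m,cv2.MORPH_OPEN,np.ones((29,29)))   # drops the pin
    cn=max(cv2.findContours(m,0,1)[0],key=cv2.contourArea)
    (u,v),R=cv2.minEnclosingCircle(cv2.convexHull(cn)); ell=cv2.fitEllipse(cv2.convexHull(cn))
    r["disc"]=xy(v,u); r["R"]=R/S; r["ell"]=xy(ell[0][1],ell[0][0])
    d=X-r["ell"]; rad=np.hypot(d[...,0],d[...,1]); ang=np.arctan2(d[...,1],d[...,0])
    dark=(h[...,2]<110)&(rad>36)&(rad<45)
    k,L,st,ce=cv2.connectedComponentsWithStats(dark.astype(np.uint8))
    b=sorted(range(1,k),key=lambda q:-st[q,4])[:3]
    r["notch"]=[(st[q,4]/S/S,xy(ce[q][1],ce[q][0])) for q in b]
    e=r["notch"][0][1]-r["notch"][1][1]; r["line"]=np.degrees(np.arctan2(e[1],e[0]))%180
    h=hsv(tabz); w=((h[...,1]<90)&(h[...,2]>130)&(rad<56)).astype(np.uint8)
    k,L,st,ce=cv2.connectedComponentsWithStats(w); q=1+np.argmax(st[1:,4])
    r["tab"]=xy(ce[q][1],ce[q][0]); r["tabA"]=st[q,4]/S/S; e=r["tab"]-r["ell"]; r["tabang"]=np.degrees(np.arctan2(e[1],e[0]))
    h=hsv(16.); cv=cv2.inRange(h,(0,60,20),(35,255,255)); cv=cv2.morphologyEx(cv,cv2.MORPH_OPEN,np.ones((15,15)))
    cn=max(cv2.findContours(cv,0,1)[0],key=cv2.contourArea); ell=cv2.fitEllipse(cv2.convexHull(cn)); r["stand"]=xy(ell[0][1],ell[0][0]); r["standax"]=np.array(ell[1])/S
    h=hsv(21.); d=X-r["ell"]; rad=np.hypot(d[...,0],d[...,1])
    p=(cv2.inRange(h,(10,120,110),(35,255,255))>0)&(rad>52)&(rad<66)
    k,L,st,ce=cv2.connectedComponentsWithStats(p.astype(np.uint8)); q=1+np.argmax(st[1:,4])
    r["pin"]=xy(ce[q][1],ce[q][0]); r["pinA"]=st[q,4]/S/S
    for nm in("ell","stand"): e=r["pin"]-r[nm]; r["pinang_"+nm]=np.degrees(np.arctan2(e[1],e[0]))
    return r
def show(r):
    for k,v in r.items(): print(k, [(round(a,1),x.round(1)) for a,x in v] if k=="notch" else np.round(v,1))
E
python3 - <<'E'
from h import *
show(measure(dict(np.load("top0.npz"))))
E
```

```text
disc [565.4 -97.6]
R 55.8
ell [ 564.9 -100.6]
notch [(np.float64(132.0), array([599.4, -79.4])), (np.float64(108.4), array([ 532.4, -125.2])), (np.float64(25.3), array([ 580.4, -137.9]))]
line 34.4
tab [ 584.5 -134.1]
tabA 129.4
tabang -59.7
stand [ 561.8 -109.3]
standax [142.4 176.6]
pin [572.9 -45.8]
pinA 45.8
pinang_ell 81.8
pinang_stand 80.1
```

```bash
sed -i 's/np.ones((29,29))/np.ones((49,49))/' h.py
cat >> h.py <<'E'
from scipy.spatial.transform import Rotation as Ro
C=np.array([564.2,-104.5])
def down(yaw): return (Ro.from_euler("z",yaw,degrees=True)*Ro.from_euler("x",180,degrees=True)).as_rotvec()
def pose(tab,gap,z,flip=0,side=1,r=37):
    """TCP beside the tab at angle tab (deg), fingertip side face gap mm behind it; side=1 pushes CCW"""
    a=np.radians(tab); n=np.array([np.cos(a),np.sin(a)]); t=np.array([-n[1],n[0]])
    p=C+r*n-side*(15.5+gap)*t
    return [*p,z],down(tab+90+flip)
E
python3 - <<'E'
from plant import env
from h import *
show({k:v for k,v in measure(dict(np.load("top0.npz"))).items() if k in("disc","R","ell","line","tabang","pinang_ell","pin")})
print(env.finger_overhang)
env.command_gripper(0.0)
for f in(0,180):
    for t in(-55.6,-8.4):
        p,o=pose(t,0,53,f); print(f,t,np.round(p),env.inverse_kinematics(p,o))
print(env.current_time_s(),env.current_force(),env.current_width(),env.current_ee_pos(),env.finger_overhang)
E
```

```text
disc [ 564.3 -104. ]
R 49.3
ell [ 564.3 -104. ]
line 33.8
tabang -56.0
pin [572.7 -47.5]
pinang_ell 81.5
11.0
0 -55.6 [ 572. -144.   53.] [-0.24614191  0.43483062 -0.33069288  0.80527282  0.          2.29505748]
0 -8.4 [ 599. -125.   53.] [-2.06265043e-01  4.69364053e-01 -2.75070028e-01  8.26362246e-01
  4.44089210e-16  1.51113894e+00]
180 -55.6 [ 572. -144.   53.] [-0.24614191  0.43483062 -0.33069288  0.80527282  0.         -0.84653517]
180 -8.4 [ 599. -125.   53.] [-0.20626504  0.46936405 -0.27507003  0.82636225  0.         -1.63045371]
0.8667 [-0.53045666 -0.81866544  0.66683959] 0.002358258493174891 [138.97979995 583.68934587 242.33582217] 11.0
```

Run:
```python
from plant import env
from h import *
p,o=pose(-56,12,200); env.move_to(p,o)
p,o=pose(-56,12,53); env.move_l(p,v=120)
f0=np.array(env.current_force()); print(env.current_time_s(),f0.round(2))
for t in [-56,-50,-44,-38,-32,-26,-20,-15]:
    p,o=pose(t,0,53); env.move_l(p,v=40,rotation=o); f=np.array(env.current_force())-f0
    print(t,f.round(2),round(env.current_time_s(),2))
    if np.linalg.norm(f)>12: break
p,o=pose(t,12,53); env.move_l(p,v=60); p[2]=130; env.move_l(p,v=150)
p,d=env.get_image("top"); c=dict(p=p,K=env.camera_params("top")["intrinsics"],T=env.camera_params("top")["pose"])
np.savez("top1.npz",d=d,**c); p2,d2=env.get_image("scene")
s=dict(p=p2,K=env.camera_params("scene")["intrinsics"],T=env.camera_params("scene")["pose"]); np.savez("scene1.npz",d=d2,**s)
im=np.hstack([cv2.resize(ortho(q,C,36,80,3.5),(400,400)) for q in(c,s)])
cv2.imwrite("pics/crop1.png",cv2.convertScaleAbs(im,alpha=1.5)[:,:,::-1]); print(env.current_time_s())
```

```text
5.2167 [-0.72 -0.16  0.49]
-56 [0.63 0.8  0.44] 5.67
-50 [ 1.35 -0.03 -0.86] 5.92
-44 [ 0.08  0.43 -0.93] 6.18
-38 [-0.09 -0.34 -0.92] 6.44
-32 [ 1.24  0.3  -0.7 ] 6.7
-26 [ 0.38  0.83 -0.04] 6.96
-20 [ 1.77  0.6  -0.22] 7.22
-15 [ 0.17 -0.73 -0.76] 7.47
8.5833
```

View pics/crop1.png

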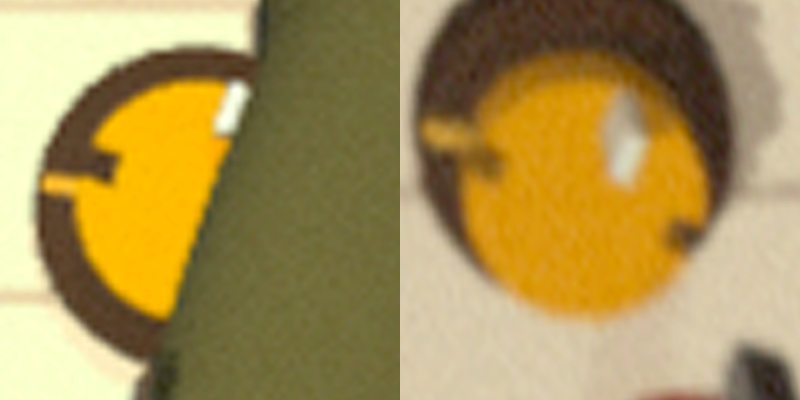

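The coaster followed. Its notch is now at (105,165), slightly short of the pin at (58,185), and the arm covers the right half. I'll swing the arm aside to measure.

```bash
cat >> h.py <<'E'
def look(env,tag,zt=36.,tabz=54.):
    p,d=env.get_image("top"); c=dict(p=p,K=env.camera_params("top")["intrinsics"],T=env.camera_params("top")["pose"])
    np.savez(tag+".npz",d=d,**c); r=measure(c,zt,tabz); show(r)
    im=cv2.resize(ortho(c,C,zt,80,3.5),(500,500)); cv2.imwrite(f"pics/{tag}.png",cv2.convertScaleAbs(im,alpha=1.5)[:,:,::-1]); return r
E
python3 - <<'E'
from plant import env
from h import *
p=env.current_ee_pos(); env.move_l([p[0],p[1],200],v=200)
q=np.array(env.current_q()); q[0]-=0.45; env.movej(q)
look(env,"top2"); print(env.current_time_s())
E
```

```text
disc [ 563.6 -102.8]
R 49.4
ell [ 563.7 -102.6]
notch [(np.float64(124.6), array([ 549.3, -140.3])), (np.float64(115.2), array([578.1, -65. ]))]
line 69.1
tab [ 597.7 -115.6]
tabA 150.2
tabang -21.0
stand [ 561.3 -109.1]
standax [143.1 173.7]
pin [572.8 -46.8]
pinA 66.2
pinang_ell 80.8
pinang_stand 79.5
10.1917
```

View pics/top2.png

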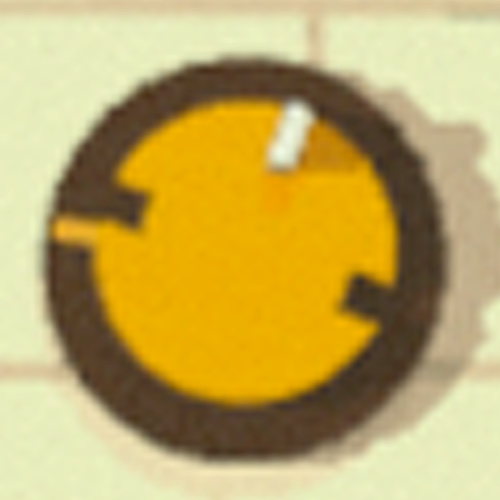

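Run:
```python
from plant import env
from h import *
q=np.array(env.current_q()); q[0]+=0.45; env.movej(q)
p,o=pose(-15,12,53); env.move_l([p[0],p[1],130],v=200,rotation=o); env.move_l(p,v=100)
for t in [-15,-10,-6,-3]:
    p,o=pose(t,0,53); env.move_l(p,v=30,rotation=o)
env.wait(.2); print(env.current_force())
p,o=pose(t,12,53); env.move_l(p,v=60); p[2]=200; env.move_l(p,v=200)
q=np.array(env.current_q()); q[0]-=0.45; env.movej(q)
look(env,"top3"); print(env.current_time_s())
```

```text
[ 0.23106391 -0.93348814  0.03119444]
disc [ 563.5 -103. ]
R 49.5
ell [ 563.3 -102.8]
notch [(np.float64(124.8), array([ 556.9, -142.7])), (np.float64(64.1), array([571.7, -64.3]))]
line 79.3
tab [ 599.5 -108.6]
tabA 148.4
tabang -9.1
stand [ 561.6 -108.8]
standax [143.3 171.2]
pin [572.8 -46.9]
pinA 68.6
pinang_ell 80.4
pinang_stand 79.7
16.5333
```

View pics/top3.png

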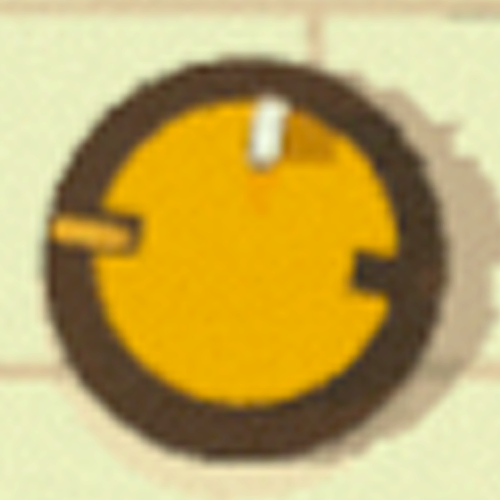

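The pin at (55–132, 228–237) now sits in the notch. Allowing about 6 px of parallax for height, it is centred. Next I'll press gently with a force guard.

Run:
```python
from plant import env
from h import *
q=np.array(env.current_q()); q[0]+=0.45; env.movej(q)
o=down(81.3)
env.move_l([564,-104,120],v=200,rotation=o); env.move_l([564,-104,50],v=80); env.wait(.2)
f0=np.array(env.current_force()); z=50
while z>36:
    z-=.7; env.move_l([564,-104,z],v=20); f=np.array(env.current_force())-f0
    print(round(z,1),round(env.current_ee_pos()[2],1),f.round(1))
    if f[2]>22: break
env.wait(.2); print(env.current_time_s())
env.move_l([564,-104,200],v=100)
q=np.array(env.current_q()); q[0]-=0.45; env.movej(q)
look(env,"top4",28.,46.); print(env.current_time_s())
c=np.load("top4.npz"); d=c["d"]; T=c["T"];K=c["K"]
for a in range(0,360,45):
    P=[564+26*np.cos(np.radians(a)),-104+26*np.sin(np.radians(a)),28.]; u,v=proj(c,P)[0].round().astype(int)
    x=np.linalg.inv(K)@[u,v,1]*np.median(d[v-1:v+2,u-1:u+2]); print(a,(T[:3,:3]@x+T[:3,3]).round(1))
```

```text
49.3 49.4 [-1.4  1.2 -0.5]
48.6 48.5 [-0.1  0.6 -1.2]
47.9 47.8 [-0.6  1.   0. ]
47.2 47.2 [-1.   1.2 -0.4]
46.5 46.6 [-1.3  1.2  1.9]
45.8 45.9 [-2.2  1.9  3.2]
45.1 45.1 [-1.3  1.3  2.6]
44.4 44.3 [-1.9  1.6  2.8]
43.7 43.6 [0.  1.  1.7]
43.0 42.9 [-1.5 -0.   2.4]
42.3 42.2 [-1.4  1.6  1.6]
41.6 41.5 [-1.5  1.1  2.6]
40.9 40.9 [-1.1  0.6  2.1]
40.2 40.1 [-0.7  1.4  2. ]
39.5 39.4 [-0.7  0.7  2. ]
38.8 39.1 [-1.1  0.5  6.1]
38.1 39.0 [-4.   0.6 11.3]
37.4 39.0 [-6.   2.1 16.3]
36.7 39.0 [-8.1  2.  23.3]
24.375
disc [ 563.3 -102.9]
R 49.5
ell [ 563.3 -102.8]
notch [(np.float64(119.1), array([ 556.9, -142.6])), (np.float64(67.2), array([570.2, -64.1]))]
line 80.4
tab [ 599.6 -108.6]
tabA 152.1
tabang -9.1
stand [ 560.7 -107.3]
standax [143.9 164.7]
pin [572.8 -46.6]
pinA 73.3
pinang_ell 80.5
pinang_stand 78.8
27.2083
0 [ 591.  -102.8   29.2]
45 [583.1 -86.8  27.6]
90 [564.  -78.4  29.4]
135 [545.3 -86.3  27.7]
180 [ 537.1 -104.8   28.4]
225 [ 545.3 -123.7   27.1]
270 [ 564.2 -129.4   26.8]
315 [ 582.9 -121.5   28.4]
```

View pics/top4.png

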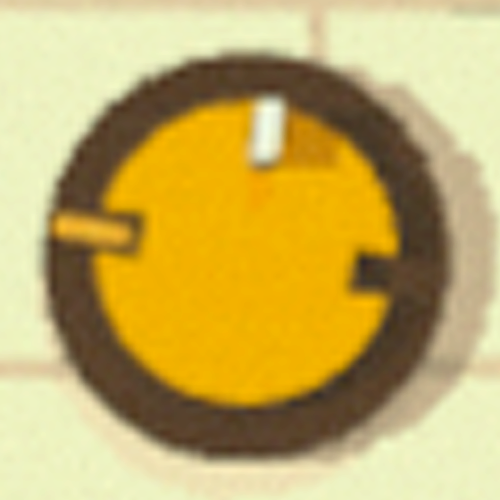

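The coaster looks seated: the tip stopped at 28 mm, with the pin in the notch at (55–135, 230). I'll check tilt with a plane fit before handing in.

Run:
```python
from h import *
for t,z in(("top2",36),("top4",28)):
    c=np.load(t+".npz"); d=c["d"]; v,u=np.mgrid[170:260,310:395]; D=d[170:260,310:395]
    P=np.stack([u,v,np.ones_like(u)],-1).reshape(-1,3)@np.linalg.inv(c["K"]).T*D.reshape(-1,1)
    P=P@c["T"][:3,:3].T+c["T"][:3,3]; q=P[:,:2]-[563.7,-103.7]
    for nm,k in(("disc",(np.hypot(*q.T)<31)&(abs(P[:,2]-z)<6)),("stand",(np.hypot(*q.T)>52)&(np.hypot(*q.T)<63)&(abs(P[:,2]-16)<5))):
        A=np.c_[q[k],np.ones(k.sum())]; s,res,_,_=np.linalg.lstsq(A,P[k,2],rcond=None)
        print(t,nm,k.sum(),"tilt deg",np.degrees(s[:2]).round(2),"z",s[2].round(2),"sd",np.sqrt(res/k.sum()).round(2))
```

```text
top2 disc 413 tilt deg [-1.03 -0.4 ] z 36.27 sd [2.34]
top2 stand 497 tilt deg [-0.14  0.15] z 16.45 sd [2.3]
top4 disc 397 tilt deg [0.27 0.61] z 28.45 sd [2.44]
top4 stand 503 tilt deg [ 0.05 -0.01] z 16.27 sd [2.29]
```

Flat to within noise, with the top face at 28 mm as specified. The arm is clear, so I'm handing in.

```bash
python3 -c "
from plant import env
print(env.close_job(), env.current_time_s())"
```

```text
the job is handed in; nothing more can be done
the job is handed in; nothing more can be done
```

I turned the mustard coaster until a notch was over the brass pin, pressed it home (top face measured at about 28 mm, flat within measurement noise), and handed the job in; no verdict came back.

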